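# Wake the tea scale, load the pitcher, tare it

## Robot

A 7-joint arm with a two-finger parallel gripper is mounted at the origin on the work surface. World frame = base frame: x ahead of the robot, y to its left, z up, the work surface at z = 0. Lengths are in m, angles in rad, forces in N, time in s.
With the tool pointing down it reaches from about 0.425 to 0.875 m from the base axis. Payload 4.7 kg.
Tool frame: the origin (TCP) lies midway between the tips of the shut fingers; the grasp point (between the pads) lies ctrl.grasp_offset behind it (ctrl.grasp_offset is the distance from the TCP to the grasp point, in m); z points along the fingers, y is the line along which they close (so a half turn about z gives the same grasp; the last joint's range is limited). The gripper opens to 87 mm and grips with 3 to 60 N. Pads are 19 mm wide; open, the fingers measure 117 mm over their backs; the gripper's body (75 mm by 190 mm) begins 51 mm behind the grasp point.
Start: joints at [-1.135, 0.321, -0.07, 1.45, 0.023, 1.371, -0.057], TCP at [0.266, 0.593, 0.223] pointing down, gripper open.
Joint ranges: [-2.86, 2.86], [-0.3, 2.09], [-1.38, 1.24], [0.06, 2.45], [-1.56, 4.7], [0.09, 2.05], [-2.69, 2.69]. Speed limits (rad/s): [2.57, 2.57, 3.14, 3.14, 3.14, 3.14, 3.14].

## Interface

Orientations are given as a rotation vector (axis times angle).
In Python, from bench import ctrl gives the robot as it stands. The module is installed in compiled form; this text tells all that it offers.
- The arm moves only by the tool jog_arm, never from a script. Its argument "moves" is one flat list of numbers, 7 for each row, row after row: the shift along the tool's x, y, z in units of 30 cm (1.0 is 30 cm), then the turn, a rotation vector about the tool's x, y, z in units of 60 degrees (1.0 is 60 degrees), then the gripper's target within -1 to 1 (fully open at 1, half-way at 0, shut at -1). In form: [x, y, z, wx, wy, wz, fingers, x, y, z, wx, wy, wz, fingers, ...]. A call has exactly 8 rows; each row is the pose to reach, as a shift and turn from the pose commanded when the call began, along the tool's axes at that moment; what a row does not reach only later rows make up. A row lasts 1/8 s, in which the tool goes at most 62.5 mm and 10.7 degrees, less where a joint would pass 70% of its speed; a pose out of reach is approached as far as the arm can. A call with a number of a shift or a turn outside -1 to 1 is refused whole. A call with a gripper value outside its range is refused whole. The fingers move at their own pace and stop on an object; "newtons" is the grip in N (left out, the last holds). Time passes only in rows, so rows that repeat a pose let the fingers close, or fill a call up. It gives the time, the measured TCP pose, the force, the opening and the grip force at its end, in the units of the state.
- ctrl.get_state(): the state, without advancing time (a new reading comes with each control period).
- ctrl.get_image(name): name is "side" or "top"; returns a dict with "pixels" (384x512x3 uint8, red, green, blue), "fx", "fy", "cx", "cy" (pixels), "xyz" and "rotation" of the camera in the world. Camera axes: x right, y up, looking along -z (the intrinsics and any distortion apply to the point x, -y, -z); pixel columns grow to the right and rows downward; lengths in m; the calibration is good to about 2 mm. A picture is of the moment at which its call begins. There is no depth.
- ctrl.close_job(): hands the job in; it is judged then, once.
The state is a dict: "time": time; "joint_positions": joint angles; "qd": joint speeds; "joint_torque": joint torques, N m; "position": TCP position; "tool_rot": TCP orientation; "ft_force": force on the tool from outside, world axes, zero at the start; "torque": the same for the moment, N m; "grip_width": opening from 0.0 (shut) to 1.0 (fully open); "grip_force": force on a finger pad.
Only numpy, scipy, OpenCV 4.12 (cv2) and the standard library are available. Lean on these libraries where they do the work, as an engineer would, in place of code of your own. Each camera call takes 0.05 s, during which the arm holds its last target. There are 200 camera calls.

## Task

Switch on the tea scale by pressing its round flat key, then stand the empty steel pitcher upright with its whole foot on the round weighing plate (set it down, do not drop it) and let go, and then press the long flat key to zero the scale. The keys are delicate membranes with almost no travel: press each one with the tips of the shut gripper at about 6 N for about half a second, never 20 N or more. Do not press the long key before the pitcher stands on the plate, nor the round key again once it does, and leave the kettle, the gaiwan and the cup rack where they are.

Things in the scene. Friction and masses are not known exactly. Their poses are not given: they have to be found in the camera images.
- scale: tea scale, a low white plastic box 230 mm (x) by 170 mm (y), its top 22 mm above the counter, fixed to the counter. Origin on the counter under the scale; +x of the scale runs from the key end to the plate end. The round weighing plate (130 mm across) is centred 45 mm to +x of the origin; the two keys lie on the strip 75 mm to -x of it, 80 mm apart along y, and which key is on which side varies.
- plate (a point): centre of the upper face of the scale's round steel weighing plate, 130 mm across, 31 mm above the counter; it does not give
- round_key: round grey membrane key, 28 mm across, that switches the scale on. Origin at the centre of its upper face, which stands 3 mm above the scale's top (25 mm above the counter). Pressed straight down it gives only 0.5 mm per 2 N and is at its stop after 2 mm (8 N); it springs back. It responds once the gripper's fingers have pressed it with more than 3 N for 0.3 s without a break; 20 N spoils it.
- long_key: oblong grey membrane key, 18 mm (x) by 46 mm (y), that zeroes (tares) the scale. Origin at the centre of its upper face, 25 mm above the counter. Same feel, response and limit as the round key.
- pitcher_centre (a point): centre, half-way up, of the loose empty steel pitcher: a straight round cup of 58 mm outer diameter, 88 mm tall, wall 3 mm, open at the top, about 0.2 kg; this point is 44 mm above its foot. Its loop handle reaches to 58 mm from the axis on its +y side, its small spout to 41 mm on its -y side (at the rim), so it is best gripped across its x axis. It starts upright on the counter.
- kettle: bystander: tall glass kettle on its dark base, 136 mm across, 214 mm tall, handle reaching 112 mm from its axis; origin at the centre of its underside
- gaiwan: bystander: celadon lidded bowl on a saucer, 104 mm across, 90 mm tall; origin at the centre of its underside
- cup_rack: bystander: bamboo rack 282 mm (x) by 80 mm (y) with four small cups fixed in it, 56 mm tall; origin at the centre of its underside
Mind the look-alikes: they are no part of the job. Of the things shaped like the part that bears pitcher_centre, the bare steel one is meant.

How it is judged:
On the way, in this order (a step that is already met when the one before it is completed fails the run):
1. the round key is pressed with more than 3 N for 0.3 s (contact force between the fingers and round_key above 3 N), for 0.3 s.
2. the pitcher stands upright, at rest and let go, with its whole foot on the weighing plate (horizontal distance between pitcher_centre and plate below 0.037 m and z of pitcher_centre in the frame of plate between 0.038 and 0.05 m and angle between pitcher_centre's own z axis and vertical below 0.1 rad and linear speed of pitcher below 0.02 m/s and contact force between the fingers and pitcher below 0.2 N), for 0.3 s.
3. with the pitcher standing on the plate, the long key is pressed with more than 3 N for 0.3 s (contact force between the fingers and long_key above 3 N and horizontal distance between pitcher_centre and plate below 0.037 m and z of pitcher_centre in the frame of plate between 0.038 and 0.05 m and angle between pitcher_centre's own z axis and vertical below 0.1 rad), for 0.3 s.
At the end, for the whole second after the job is handed in: The pitcher stands upright (within 0.1 rad), at rest and released, its axis within 37 mm of the weighing plate's centre; both keys are let go, and the kettle, gaiwan and cup rack are within 20 mm of where they started (all of step 2 and contact force between the fingers and round_key below 0.2 N and contact force between the fingers and long_key below 0.2 N and distance of each of kettle, gaiwan, cup_rack from where it was at the start of the episode below 0.02 m); the robot touches nothing.
It fails at once if a key is pressed with 20 N or more (contact force between the fingers and round_key above 20 N or contact force between the fingers and long_key above 20 N).
It fails at once if the long key is pressed (over 2 N) while the pitcher is not standing on the plate (contact force between the fingers and long_key above 2 N and not (horizontal distance between pitcher_centre and plate below 0.037 m and z of pitcher_centre in the frame of plate between 0.038 and 0.05 m and angle between pitcher_centre's own z axis and vertical below 0.1 rad)).
It fails at once if the round key is pressed (over 2 N) while the pitcher stands on the plate, released (contact force between the fingers and round_key above 2 N and horizontal distance between pitcher_centre and plate below 0.037 m and z of pitcher_centre in the frame of plate between 0.038 and 0.05 m and angle between pitcher_centre's own z axis and vertical below 0.1 rad and linear speed of pitcher below 0.02 m/s and contact force between the fingers and pitcher below 0.2 N).
It fails at once if the pitcher is let fall (moves faster than 0.45 m/s while out of the fingers) (contact force between the fingers and pitcher below 0.1 N and linear speed of pitcher above 0.45 m/s).
It fails at once if the kettle, gaiwan or cup rack is pushed 20 mm or more, or tipped (distance of any of kettle, gaiwan, cup_rack from where it was at the start of the episode above 0.02 m or angle between any of kettle, gaiwan, cup_rack's own z axis and vertical above 0.3 rad).
It also fails if it takes over 72 s, if anything falls off the work surface, if the arm or the gripper's body presses on something with over 40 N, if the wrist force passes 120 N, or if a joint passes its speed limit or range.

## Working session

There is one attempt and no reset: what is moved stays moved. The work goes in short steps, Python scripts to look and compute and a tool call to move; the robot and the scene stay as the last step left them, time stands still between calls to the robot, and variables do not carry over. Pictures are saved under pics/ and viewed, at most 10 in all, crops included, and the job is handed in when it is done.

Besides the shell and the picture viewer there is one more tool, called after "Call:" as a command line: name --argument value ..., lists and objects as JSON in quotes. jog_arm: Moves the arm, as the interface text tells. Its arguments: {"type":"object","properties":{"moves":{"type":"array"},"newtons":{"type":"number"}},"required":["moves"]}

```bash
mkdir -p pics; cat > h.py <<'E'
import numpy as np, cv2
from scipy.spatial.transform import Rotation as R
from bench import ctrl
def snap(n,f):
    d=ctrl.get_image(n); cv2.imwrite(f'pics/{f}.png',cv2.cvtColor(d['pixels'],cv2.COLOR_RGB2BGR)); np.save(f'{n}.npy',d,allow_pickle=True); return d
def load(n): return np.load(f'{n}.npy',allow_pickle=True).item()
def rot(d):
    r=np.array(d['rotation'],float); return r if r.shape==(3,3) else R.from_rotvec(r).as_matrix()
def ray(d,u,v,z):
    k=rot(d)@np.array([(u-d['cx'])/d['fx'],-(v-d['cy'])/d['fy'],-1]); o=np.array(d['xyz'],float)
    return o+k*(z-o[2])/k[2]
def proj(d,p):
    c=rot(d).T@(np.array(p)-d['xyz']); return d['cx']+d['fx']*c[0]/-c[2], d['cy']-d['fy']*c[1]/-c[2]
E
python3 - <<'E'
from h import *
for n in('top','side'):
    d=snap(n,n+'0'); print({k:v for k,v in d.items() if k!='pixels'})
s=ctrl.get_state(); print(s, ctrl.grasp_offset)
E
```

```text
{'fx': 476.3200545764854, 'fy': 476.3200545764854, 'cx': 250.28895975902597, 'cy': 192.8992783092369, 'xyz': array([ 0.32657809, -0.02454564,  1.60900127]), 'rotation': array([ 0.07289155, -0.10507035, -1.55728588])}
{'fx': 431.61245051192, 'fy': 431.61245051192, 'cx': 246.2878349285116, 'cy': 189.12388513667713, 'xyz': array([ 0.10042951, -0.85461898,  1.09512963]), 'rotation': array([ 0.7063377 , -0.16011355, -0.45101969])}
{'time': 0.1, 'joint_positions': array([-1.13489312,  0.3217387 , -0.07008575,  1.45154771,  0.02259609,
        1.37078292, -0.05692378]), 'qd': array([ 9.69538523e-05, -9.82462968e-04,  1.65121723e-03, -3.51438704e-03,
        8.70928948e-04, -1.03605838e-03, -3.76973272e-04]), 'joint_torque': array([-7.83197502e-04, -4.92570877e+01, -4.06150203e-01, -3.13398206e+01,
       -6.40910701e-02,  3.94897966e-02,  9.58423152e-05]), 'position': array([0.2659566 , 0.59256534, 0.22158014]), 'tool_rot': array([-6.57603549e-01, -3.07172215e+00,  2.62087741e-03]), 'ft_force': array([ 0.35388585, -0.54452156, -0.54642364]), 'torque': array([-0.01970961,  0.02237912,  0.0058768 ]), 'grip_force': 0.0, 'grip_width': 0.9994701235437832} 0.0187
```

View pics/top0.png

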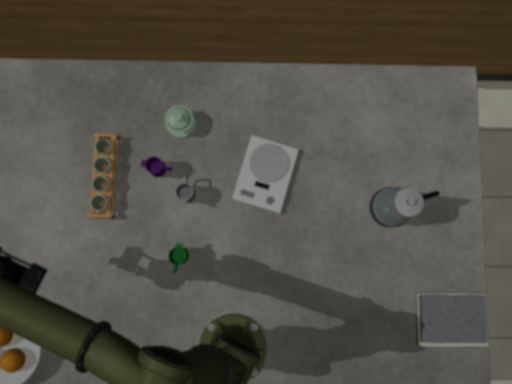

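View pics/side0.png

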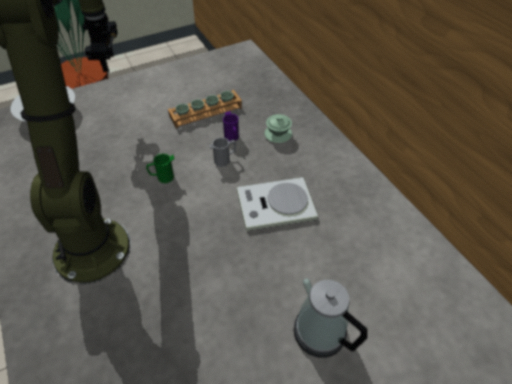

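The top view shows three pitcher shapes: purple (155,166), bare grey (186,192) and green (179,256). The grey one fits "bare steel". On the scale, the plate is at about (270,162), the long key at about (247,193) and the round key at about (270,200). I'll confirm these in an enlarged crop.

```bash
python3 - <<'E'
from h import *
t=load('top'); im=cv2.cvtColor(t['pixels'],cv2.COLOR_RGB2BGR)
c=im[125:225,135:310]; s=load('side'); ims=cv2.cvtColor(s['pixels'],cv2.COLOR_RGB2BGR)[120:240,170:330]
a=cv2.resize(c,(700,400),interpolation=cv2.INTER_CUBIC); b=cv2.resize(ims[:60],(700,180)) 
o=cv2.vconcat([a,b]);cv2.imwrite('pics/crop.png',o)
g=t['pixels'].astype(int)
# scale: bright pixels
m=((g.min(2)>165)).astype('uint8'); m[:, :225]=0; m[:,310:]=0; m[:125]=0;m[225:]=0
cs=max(cv2.findContours(m,0,2)[0],key=cv2.contourArea)
rc=cv2.minAreaRect(cs); print(rc)
P=[ray(t,*p,.022) for p in cv2.boxPoints(rc)]
for p in P: print(p.round(4))
print('sides',[np.linalg.norm(P[i]-P[i-1]).round(4) for i in range(4)],'ctr',np.mean(P,0).round(4))
# inner dark blobs
full=cv2.fillPoly(np.zeros_like(m),[cs],1); full=cv2.erode(full,np.ones((3,3)))
gray=g.mean(2); h=((gray<150)&(full>0)).astype('uint8')
n,l,st,ce=cv2.connectedComponentsWithStats(h)
for i in range(1,n):
    if st[i,4]>8: print(st[i],ce[i],ray(t,*ce[i],.025).round(4))
print(g[193,235:280].mean(1).round())
E
```

```text
Traceback (most recent call last):
ValueError: max() iterable argument is empty
```

View pics/crop.png

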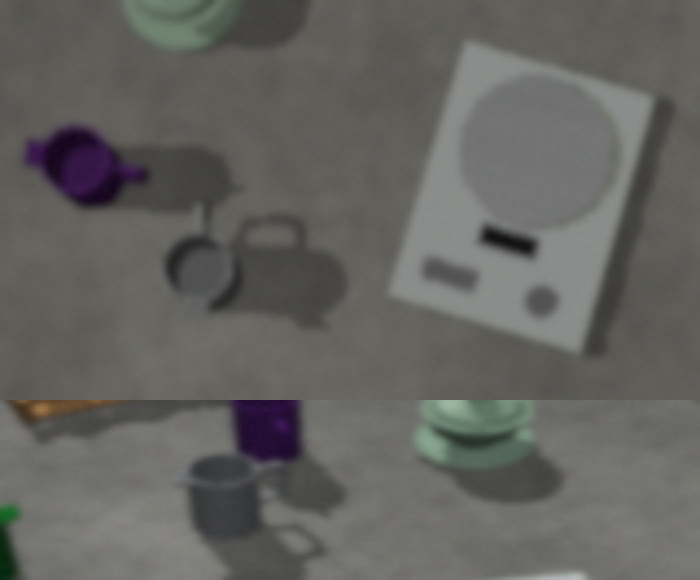

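The crop confirms it: the bare steel pitcher is at crop (203,270), with its handle towards world +x and its spout towards -x. The long key is at crop (450,273), the round key at (541,301) and the plate at (540,150). Next I'll measure all of these.

```bash
python3 - <<'E'
from h import *
t=load('top'); g=t['pixels'].astype(int); gray=g.mean(2)
S=8; x0,y0=225,125
up=cv2.resize(gray[y0:225,x0:310].astype('float32'),None,fx=S,fy=S,interpolation=cv2.INTER_CUBIC)
px=lambda p:((p[0]+.5)/S-.5+x0,(p[1]+.5)/S-.5+y0)
print('lvl',[gray[r,c] for r,c in((205,257),(162,270),(193,247),(200,270),(215,240))])
m=(up>118).astype('uint8'); m=cv2.morphologyEx(m,cv2.MORPH_OPEN,np.ones((15,15)))
cs=max(cv2.findContours(m,0,2)[0],key=cv2.contourArea); hull=cv2.convexHull(cs)
rc=cv2.minAreaRect(hull); B=cv2.boxPoints(rc); P=[ray(t,*px(p),.022) for p in B]
for p in P: print(p.round(4))
print('sides',[np.linalg.norm(P[i]-P[i-1]).round(4) for i in range(4)],'ctr',np.mean(P,0).round(4))
full=cv2.erode(cv2.fillPoly(np.zeros_like(m),[hull],1),np.ones((13,13)))
n,l,st,ce=cv2.connectedComponentsWithStats(((up<122)&(full>0)).astype('uint8'))
for i in range(1,n):
    if st[i,4]>300: print(st[i],np.round(px(ce[i]),2),ray(t,*px(ce[i]),.025).round(4))
# pitcher: side view silhouettes
s=load('side'); gs=s['pixels'].astype(int)
print('side'); 
for r in range(136,170,2): print(r,gs[r,204:240].mean(1).astype(int))
print('top')
for r in range(174,206,2): print(r,gray[r,172:206].astype(int))
E
```

```text
lvl [np.float64(131.0), np.float64(115.66666666666667), np.float64(83.33333333333333), np.float64(82.66666666666667), np.float64(98.0)]
[0.4884 0.0072 0.022 ]
[ 0.708 -0.054  0.022]
[ 0.6614 -0.2171  0.022 ]
[ 0.4428 -0.1534  0.022 ]
sides [np.float64(0.1669), np.float64(0.228), np.float64(0.1696), np.float64(0.2277)] ctr [ 0.5751 -0.1043  0.022 ]
[  202   151   322   373 84212] [268.98 164.69] [ 0.6039 -0.1182  0.025 ]
[ 120  511  120   76 5878] [246.98 193.1 ] [ 0.5065 -0.0451  0.025 ]
[ 327  569   74   71 3997] [269.91 199.92] [ 0.4845 -0.122   0.025 ]
side
136 [115 115 112 113 113 119 120 123 120 120 119 119 120 118 118 116 116 116
 110  97  64  39  34  33  35  34  32  34  35  31  29  27  29  32  48  75]
138 [115 114 113 114 116 118 117 118 116 119 116 111 105 100  93  87  85  84
  87  84  76  67  61  53  43  35  35  38  36  36  31  31  30  37  53  73]
140 [117 116 116 116 117 115 116 115 118 113  95  76  66  62  62  62  61  64
  64  65  64  64  73  76  74  65  65  73  77  77  64  53  56  63  70  75]
142 [118 116 116 115 115 115 115 115 112  92  65  55  56  56  59  61  61  63
  6
[... 3523 characters left out ...]
00 101  98  86  68  65  74  79  80  80  81  81  81  80  82  85
  84  74  58  43  46  60  69  73  74  73  73  74  75  74  74  73]
198 [101 101 100 100 100  98  92  86  84  86  88  86  86  86  86  87  84  77
  61  48  42  46  55  66  71  74  74  71  74  74  75  74  73  74]
200 [102 101 101 101  99  98  98  97  96  99  99  96  96  97  89  73  58  47
  43  46  53  62  70  73  74  73  72  73  74  73  74  73  73  72]
202 [102 102 101 100  98  98  99  99 101 100  98  97  97  95  87  73  63  64
  69  71  76  79  80  80  81  81  80  78  78  77  76  74  72  73]
204 [101 102 101  99  99  99 101 101 101 101 100  99 100  99  99  97  98  99
  99  99 100 100 101 102 102 101 100  99  99  98  95  91  91  90]
```

```bash
python3 - <<'E'
from h import *
t=load('top'); s=load('side')
p=ray(t,184.9,192.1,.088); print('pitcher top',p)
p=p.copy()
for z in(0,.044,.088):
    q=p.copy(); q[2]=z; print('side proj',z,np.round(proj(s,q),1))
print('side est mid', ray(s,220.8,152,.044))
# plate by gradient-based ellipse in both views, keys in side view
S=8
for d,(x0,y0,w,h),nm in((t,(225,125,85,100),'top'),(s,(230,170,95,65),'side')):
    g=d['pixels'][y0:y0+h,x0:x0+w].mean(2).astype('float32')
    up=cv2.resize(g,None,fx=S,fy=S,interpolation=cv2.INTER_CUBIC)
    px=lambda c:((c[0]+.5)/S-.5+x0,(c[1]+.5)/S-.5+y0)
    thr=124 if nm=='top' else None
    if nm=='side':
        print([d['pixels'][r,c].mean() for r,c in((200,288),(190,257),(213,253),(195,249),(220,300),(213,263))])
    for th in ((120,124) if nm=='top' else (110,125,140,150,160,170)):
        cs,hi=cv2.findContours((up<th).astype('uint8'),cv2.RETR_LIST,cv2.CHAIN_APPROX_NONE)
        for c in cs:
            a=cv2.contourArea(c)
            if 1000<a<150000 and len(c)>20:
                e=cv2.fitEllipse(c); q=px(e[0]); print(nm,th,int(a),np.round(q,1),np.round(np.array(e[1])/S,1),ray(d,*q,.031 if a>50000 else .025).round(4))
sc=np.array
for nm,P in(('long',(.5065,-.0451,.025)),('round',(.4845,-.122,.025)),('plateH',(.6184,-.1164,.031))): print(nm,np.round(proj(s,P),1),np.round(proj(t,P),1))
i=cv2.cvtColor(s['pixels'],cv2.COLOR_RGB2BGR)[130:240,200:330]
cv2.imwrite('pics/sidec.png',cv2.resize(i,None,fx=6,fy=5,interpolation=cv2.INTER_CUBIC)[:600])
E
```

```text
pitcher top [0.50002457 0.15479614 0.088     ]
side proj 0 [221.  162.8]
side proj 0.044 [220.4 154. ]
side proj 0.088 [219.7 144.7]
side est mid [0.50540761 0.16299923 0.044     ]
top 120 3704 [269.9 199.9] [8.4 8.8] [ 0.4845 -0.1221  0.025 ]
top 120 5451 [247.  193.1] [ 6.8 17. ] [ 0.5065 -0.0451  0.025 ]
top 120 81675 [269.1 164.6] [38.1 44.3] [ 0.6032 -0.1182  0.031 ]
top 124 4107 [269.9 199.9] [8.8 9.3] [ 0.4845 -0.122   0.025 ]
top 124 6038 [247.  193.1] [ 7.3 17.4] [ 0.5065 -0.045   0.025 ]
top 124 85399 [268.9 164.7] [38.7 45.7] [ 0.6027 -0.1176  0.031 ]
[np.float64(140.0), np.float64(187.66666666666666), np.float64(100.66666666666667), np.float64(98.33333333333333), np.float64(99.33333333333333), np.float64(187.33333333333334)]
side 110 1481 [253.3 214.2] [4.8 6.1] [ 0.4866 -0.1199  0.025 ]
side 110 63854 [270.  223.8] [24.7 94.9] [ 0.5127 -0.1803  0.031 ]
side 110 3542 [263.2 202.5] [ 5.5 13.5] [ 0.5367 -0.0922  0.025 ]
side 110 1531 [248.4 195.2] [3.3 9.9] [ 0.5085 -0.0432  0.025 ]
side 110 2020 [310.5 180.4] [6.4 8. ] [ 0.7228 -0.0807  0.025 ]
side 110 10214 [285.5 173.1]
[... 687 characters left out ...]
5 ]
side 150 5265 [263.2 202.5] [ 7.3 15. ] [ 0.5368 -0.0923  0.025 ]
side 150 3961 [248.3 195.1] [ 6.3 12.9] [ 0.5084 -0.0429  0.025 ]
side 150 65747 [287.8 199.6] [32.7 40. ] [ 0.61   -0.1222  0.031 ]
side 160 3871 [253.3 214.1] [8.1 9.5] [ 0.4868 -0.1193  0.025 ]
side 160 4623 [248.3 195.1] [ 7.  13.5] [ 0.5084 -0.0428  0.025 ]
side 160 75699 [285.9 199.7] [33.1 47.1] [ 0.6043 -0.1196  0.031 ]
side 170 4566 [253.2 214. ] [ 8.9 10.3] [ 0.4868 -0.1193  0.025 ]
side 170 5456 [248.3 195.1] [ 7.8 14.3] [ 0.5084 -0.0428  0.025 ]
side 170 80441 [285.6 199.6] [34.1 48.8] [ 0.6035 -0.119   0.031 ]
long [248.1 195.8] [247.  193.1]
round [253.  214.9] [269.9 199.9]
plateH [289.2 197.5] [268.6 160.1]
```

View pics/sidec.png

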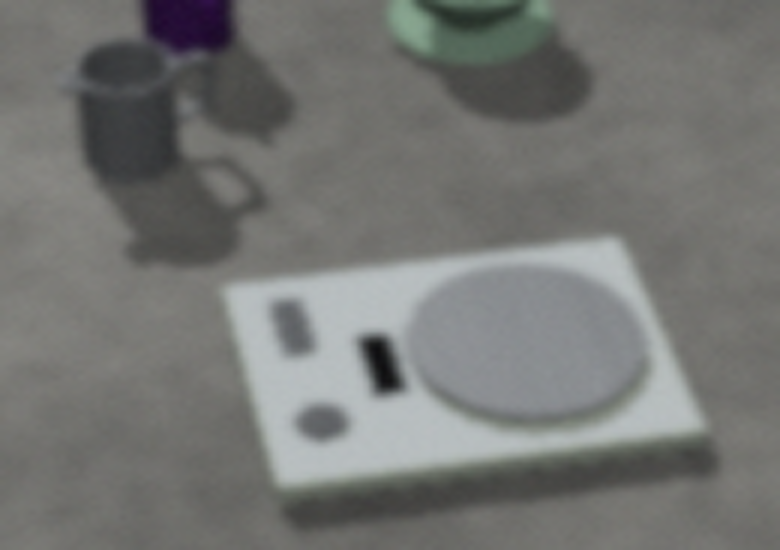

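The crop shows both keys and the plate unobstructed. Estimates averaged over the two views:

| Item | Position (m) |
|---|---|
| long key | (.5075, -.044) |
| round key | (.4856, -.1207) |
| plate | (.611, -.117) |
| pitcher | (.502, .157), handle about -5° from +x |

The spacings agree with the task text. The key separation is 80 mm and the keys-to-plate distance is 120 mm. Next I'll shut the gripper and go over the round key.

```bash
cat >> h.py <<'E'
def go(x,y,z,yaw,ref=None):
    s=ctrl.get_state(); p=np.array(s['position']) if ref is None else np.array(ref[0]); M=R.from_rotvec(s['tool_rot'] if ref is None else ref[1]).as_matrix()
    best=None
    for a in(yaw,yaw+180):
        a=np.radians(a); Y=np.array([np.cos(a),np.sin(a),0]); Z=np.array([0,0,-1.]); T=np.c_[np.cross(Y,Z),Y,Z]
        w=R.from_matrix(M.T@T).as_rotvec()
        if best is None or np.linalg.norm(w)<np.linalg.norm(best[0]): best=(w,T)
    print('shift',(M.T@(np.array([x,y,z])-p)/.3).round(4),'turn',(best[0]/np.radians(60)).round(4),'t',s['time'],'q',s['joint_positions'].round(2),'F',s['ft_force'].round(2),'pos',p.round(4))
    return np.array([x,y,z]),R.from_matrix(best[1]).as_rotvec()
E
python3 - <<'E'
from h import *
r=go(.49,.36,.2,80); r=go(.52,.11,.15,75,r); r=go(.4856,-.1207,.10,75,r)
E
```

```text
shift [-0.9987 -0.4014  0.0727] turn [-1.600e-03 -1.000e-04 -2.361e-01] t 0.1 q [-1.13  0.32 -0.07  1.45  0.02  1.37 -0.06] F [ 0.35 -0.54 -0.55] pos [0.266  0.5926 0.2216]
shift [-0.2432 -0.8033  0.1667] turn [0.     0.     0.0833] t 0.1 q [-1.13  0.32 -0.07  1.45  0.02  1.37 -0.06] F [ 0.35 -0.54 -0.55] pos [0.49 0.36 0.2 ]
shift [-0.0883 -0.7725  0.1667] turn [0. 0. 0.] t 0.1 q [-1.13  0.32 -0.07  1.45  0.02  1.37 -0.06] F [ 0.35 -0.54 -0.55] pos [0.52 0.11 0.15]
```

Call:
jog_arm --moves '[-0.2, -0.08, 0.01, 0, 0, -0.05, -1, -0.4, -0.16, 0.02, 0, 0, -0.1, -1, -0.6, -0.24, 0.03, 0, 0, -0.15, -1, -0.8, -0.32, 0.05, 0, 0, -0.2, -1, -1, -0.4, 0.07, 0, 0, -0.236, -1, -1, -0.4, 0.07, 0, 0, -0.236, -1, -1, -0.4, 0.07, 0, 0, -0.236, -1, -1, -0.4, 0.07, 0, 0, -0.236, -1]'

```text
time: 1.1
position: [0.489, 0.3629, 0.2015]
tool_rot: [-0.269, -3.129, -0.001]
ft_force: [-0.4, 0.4, 0.9]
grip_width: 0.174
grip_force: 0.0
```

Call:
jog_arm --moves '[-0.04, -0.16, 0.02, 0, 0, 0.02, -1, -0.09, -0.32, 0.05, 0, 0, 0.04, -1, -0.14, -0.48, 0.1, 0, 0, 0.06, -1, -0.19, -0.64, 0.13, 0, 0, 0.08, -1, -0.24, -0.8, 0.16, 0, 0, 0.083, -1, -0.24, -0.8, 0.16, 0, 0, 0.083, -1, -0.24, -0.8, 0.16, 0, 0, 0.083, -1, -0.24, -0.8, 0.16, 0, 0, 0.083, -1]'

```text
time: 2.1
position: [0.5197, 0.1146, 0.1539]
tool_rot: [0.403, 3.115, 0.001]
ft_force: [0.0, 0.2, 0.6]
grip_width: 0.006
grip_force: 0.0
```

```bash
python3 - <<'E'
from h import *
r=go(.4856,-.1207,.06,75)
E
```

```text
shift [-0.0898 -0.7878  0.3122] turn [0.0009 0.0002 0.0042] t 2.1 q [-0.49  0.11  0.24  1.84 -0.03  1.19  1.07] F [0.02 0.18 0.59] pos [0.5197 0.1146 0.1539]
```

Call:
jog_arm --moves '[-0.02, -0.18, 0, 0, 0, 0, -1, -0.04, -0.36, 0.02, 0, 0, 0, -1, -0.06, -0.54, 0.1, 0, 0, 0, -1, -0.08, -0.7, 0.2, 0, 0, 0, -1, -0.09, -0.788, 0.28, 0, 0, 0.004, -1, -0.09, -0.788, 0.312, 0, 0, 0.004, -1, -0.09, -0.788, 0.312, 0, 0, 0.004, -1, -0.09, -0.788, 0.312, 0, 0, 0.004, -1]'

```text
time: 3.1
position: [0.4862, -0.1216, 0.0608]
tool_rot: [0.411, 3.113, 0.001]
ft_force: [0.6, -0.9, 0.5]
grip_width: 0.007
grip_force: 0.0
```

```bash
python3 - <<'E'
from h import *
r=go(.4856,-.1207,.03,75)
d=snap('top','t1');e=snap('side','s1')
a=cv2.resize(cv2.imread('pics/t1.png')[140:230,215:315],(500,450),interpolation=2);b=cv2.resize(cv2.imread('pics/s1.png')[150:240,215:275],(300,450),interpolation=2)
cv2.imwrite('pics/c1.png',cv2.hconcat([a,b]))
E
```

```text
shift [0.0028 0.0023 0.1027] turn [ 0.0008  0.0014 -0.0006] t 3.1 q [-0.22  0.16  0.44  2.01 -0.08  0.99  1.57] F [ 0.59 -0.91  0.5 ] pos [ 0.4862 -0.1216  0.0608]
```

View pics/c1.png

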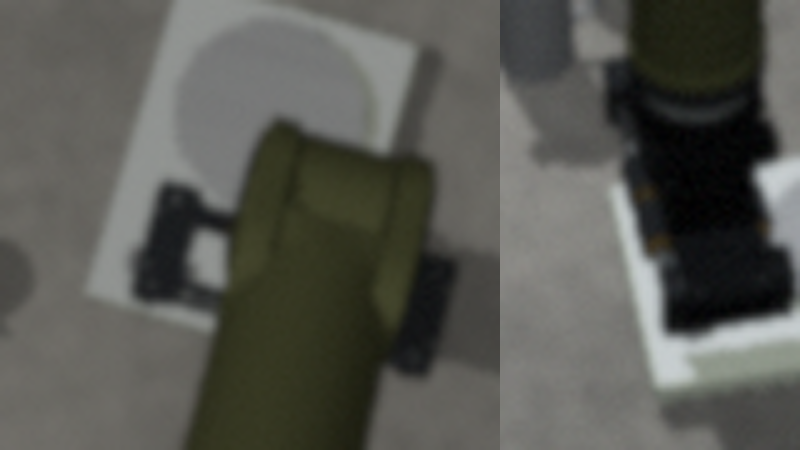

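The gripper hides the key, but the position matches the measured point. I'll descend to just above the key, then go down in fine steps.

Call:
jog_arm --moves '[0, 0, 0.03, 0, 0, 0, -1, 0, 0, 0.06, 0, 0, 0, -1, 0, 0, 0.08, 0, 0, 0, -1, 0.002, 0.002, 0.095, 0, 0, 0, -1, 0.002, 0.002, 0.105, 0, 0, 0, -1, 0.002, 0.002, 0.11, 0, 0, 0, -1, 0.002, 0.002, 0.11, 0, 0, 0, -1, 0.002, 0.002, 0.11, 0, 0, 0, -1]'

```text
time: 4.2
position: [0.4847, -0.1227, 0.0272]
tool_rot: [0.416, 3.113, 0.0]
ft_force: [0.2, -0.5, 0.4]
grip_width: 0.006
grip_force: 0.0
```

Call:
jog_arm --moves '[0, 0, 0.001, 0, 0, 0, -1, 0, 0, 0.002, 0, 0, 0, -1, 0, 0, 0.003, 0, 0, 0, -1, 0, 0, 0.004, 0, 0, 0, -1, 0, 0, 0.005, 0, 0, 0, -1, 0, 0, 0.005, 0, 0, 0, -1, 0, 0, 0.005, 0, 0, 0, -1, 0, 0, 0.005, 0, 0, 0, -1]'

```text
time: 5.2
position: [0.4845, -0.1227, 0.0255]
tool_rot: [0.416, 3.114, 0.0]
ft_force: [-0.0, 0.2, -0.8]
grip_width: 0.01
grip_force: 0.0
```

Call:
jog_arm --moves '[0, 0, 0.001, 0, 0, 0, -1, 0, 0, 0.002, 0, 0, 0, -1, 0, 0, 0.003, 0, 0, 0, -1, 0, 0, 0.004, 0, 0, 0, -1, 0, 0, 0.004, 0, 0, 0, -1, 0, 0, 0.004, 0, 0, 0, -1, 0, 0, 0.004, 0, 0, 0, -1, 0, 0, 0.004, 0, 0, 0, -1]'

```text
time: 6.2
position: [0.4845, -0.1227, 0.0244]
tool_rot: [0.416, 3.114, 0.0]
ft_force: [-0.4, 0.5, 4.8]
grip_width: -0.0
grip_force: 2.1
```

Call:
jog_arm --moves '[0, 0, 0.001, 0, 0, 0, -1, 0, 0, 0.001, 0, 0, 0, -1, 0, 0, 0.001, 0, 0, 0, -1, 0, 0, 0.001, 0, 0, 0, -1, 0, 0, 0.001, 0, 0, 0, -1, 0, 0, 0.001, 0, 0, 0, -1, 0, 0, 0.001, 0, 0, 0, -1, 0, 0, 0.001, 0, 0, 0, -1]'

```text
time: 7.2
position: [0.4845, -0.1227, 0.0241]
tool_rot: [0.416, 3.114, 0.0]
ft_force: [-2.4, 0.8, 5.2]
grip_width: 0.006
grip_force: 2.6
```

The force was about 5 N for over half a second, and contact came at the key height. Now I'll lift and go to the pitcher.

Call:
jog_arm --moves '[0, 0, -0.05, 0, 0, 0, -1, 0, 0, -0.2, 0, 0, 0, -1, 0, 0, -0.4, 0, 0, 0, -1, 0, 0.1, -0.55, 0, 0, 0, 0, 0, 0.28, -0.6, 0, 0, 0, 1, 0, 0.46, -0.6, 0, 0, 0, 1, 0, 0.64, -0.6, 0, 0, 0, 1, 0, 0.8, -0.6, 0, 0, 0, 1]'

```text
time: 8.2
position: [0.5478, 0.1109, 0.2047]
tool_rot: [0.415, 3.113, 0.001]
ft_force: [0.6, 0.2, 0.6]
grip_width: 0.49
grip_force: 0.0
```

```bash
python3 - <<'E'
from h import *
d=snap('top','t2');e=snap('side','s2')
b=cv2.resize(cv2.imread('pics/s2.png')[100:240,190:330],(600,600),interpolation=2); cv2.imwrite('pics/c2.png',b)
print('side rim est',ray(e,220.7,144,.088)); r=go(.502,.157,.12,85)
E
```

```text
side rim est [0.50448457 0.15621073 0.088     ]
shift [0.1809 0.0924 0.2802] turn [ 0.0026 -0.0002 -0.1616] t 8.3 q [-0.48  0.14  0.25  1.72 -0.04  1.29  1.09] F [ 0.27 -0.06 -0.55] pos [0.5474 0.1162 0.204 ]
```

View pics/c2.png

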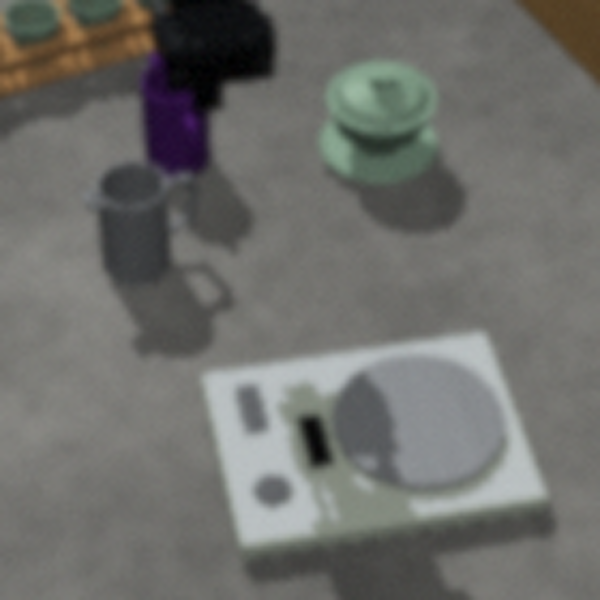

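The gripper is above, next to the pitcher, and the pitcher is undisturbed. Now the handle direction from both views.

```bash
python3 - <<'E'
from h import *
t=load('top');s=load('side')
for z in(.06,.08): print(ray(t,184.8,176,z).round(3),ray(s,233.1,142,z).round(3))
print(ray(t,182.2,201,.085).round(3),ray(s,212.1,145.9,.085).round(3))
r=go(.503,.157,.14,86); go(.503,.157,.040,86,r)
E
```

```text
[0.556 0.16  0.06 ] [0.559 0.174 0.06 ]
[0.553 0.157 0.08 ] [0.55  0.154 0.08 ]
[0.472 0.163 0.085] [0.476 0.164 0.085]
shift [0.1778 0.0935 0.2135] turn [ 0.0026 -0.0002 -0.1782] t 8.3 q [-0.48  0.14  0.25  1.72 -0.04  1.29  1.09] F [ 0.27 -0.06 -0.55] pos [0.5474 0.1162 0.204 ]
shift [ 0.     -0.      0.3333] turn [0. 0. 0.] t 8.3 q [-0.48  0.14  0.25  1.72 -0.04  1.29  1.09] F [ 0.27 -0.06 -0.55] pos [0.503 0.157 0.14 ]
```

Call:
jog_arm --moves '[0.06, 0.03, 0, 0, 0, -0.06, 1, 0.12, 0.06, 0, 0, 0, -0.12, 1, 0.178, 0.093, 0, 0, 0, -0.178, 1, 0.178, 0.093, 0.1, 0, 0, -0.178, 1, 0.178, 0.093, 0.21, 0, 0, -0.178, 1, 0.178, 0.093, 0.21, 0, 0, -0.178, 1, 0.178, 0.093, 0.21, 0, 0, -0.178, 1, 0.178, 0.093, 0.21, 0, 0, -0.178, 1]'

```text
time: 9.3
position: [0.5043, 0.1502, 0.1427]
tool_rot: [0.124, 3.136, 0.002]
ft_force: [0.3, -0.4, 0.2]
grip_width: 0.998
grip_force: 0.0
```

```bash
python3 - <<'E'
from h import *
r=go(.503,.157,.040,86)
E
```

```text
shift [0.0069 0.0218 0.3424] turn [ 0.0014  0.0025 -0.0089] t 9.3 q [-0.53  0.11  0.2   1.87 -0.02  1.16  1.17] F [ 0.28 -0.36  0.17] pos [0.5043 0.1502 0.1427]
```

Call:
jog_arm --moves '[0.007, 0.022, 0.03, 0, 0, -0.009, 1, 0.007, 0.022, 0.08, 0, 0, -0.009, 1, 0.007, 0.022, 0.14, 0, 0, -0.009, 1, 0.007, 0.022, 0.2, 0, 0, -0.009, 1, 0.007, 0.022, 0.27, 0, 0, -0.009, 1, 0.007, 0.022, 0.34, 0, 0, -0.009, 1, 0.007, 0.022, 0.34, 0, 0, -0.009, 1, 0.007, 0.022, 0.34, 0, 0, -0.009, 1]'

```text
time: 10.3
position: [0.502, 0.1565, 0.0391]
tool_rot: [0.11, 3.139, -0.0]
ft_force: [0.0, -0.4, 0.2]
grip_width: 0.998
grip_force: 0.0
```

Call:
jog_arm --moves '[0, 0, 0, 0, 0, 0, 0.6, 0, 0, 0, 0, 0, 0, 0.4, 0, 0, 0, 0, 0, 0, 0.2, 0, 0, 0, 0, 0, 0, -0.1, 0, 0, 0, 0, 0, 0, -0.4, 0, 0, 0, 0, 0, 0, -1, 0, 0, 0, 0, 0, 0, -1, 0, 0, 0, 0, 0, 0, -1]' --newtons 15

```text
time: 11.3
position: [0.5022, 0.1574, 0.0395]
tool_rot: [0.109, 3.138, 0.002]
ft_force: [0.4, 4.0, 5.4]
grip_width: 0.65
grip_force: 14.9
```

```bash
python3 - <<'E'
from h import *
s=ctrl.get_state(); print(s['grip_width']*87, s['grip_force'])
p=s['position']
r=go(p[0],p[1],p[2]+.15,86); r=go(.56,-.02,p[2]+.15,80,r); r=go(.611,-.117,p[2]+.15,75,r); go(.611,-.117,p[2]+.032,75,r)
E
```

```text
56.57889522561218 14.90940947517002
shift [-0.0006  0.0007 -0.5   ] turn [0.0012 0.0011 0.0003] t 11.3 q [-0.52  0.23  0.19  1.96 -0.05  0.95  1.19] F [0.42 4.01 5.4 ] pos [0.5022 0.1574 0.0395]
shift [-0.2333 -0.5764  0.    ] turn [0.  0.  0.1] t 11.3 q [-0.52  0.23  0.19  1.96 -0.05  0.95  1.19] F [0.42 4.01 5.4 ] pos [0.5022 0.1574 0.1895]
shift [-0.2236 -0.2889  0.    ] turn [0.     0.     0.0833] t 11.3 q [-0.52  0.23  0.19  1.96 -0.05  0.95  1.19] F [0.42 4.01 5.4 ] pos [ 0.56   -0.02    0.1895]
shift [ 0.     -0.      0.3933] turn [0. 0. 0.] t 11.3 q [-0.52  0.23  0.19  1.96 -0.05  0.95  1.19] F [0.42 4.01 5.4 ] pos [ 0.611  -0.117   0.1895]
```

The grip width of 57 mm matches the 58 mm pitcher. Next: lift it and carry it to the plate.

Call:
jog_arm --moves '[0, 0, -0.02, 0, 0, 0, -1, 0, 0, -0.06, 0, 0, 0, -1, 0, 0, -0.12, 0, 0, 0, -1, 0, 0, -0.2, 0, 0, 0, -1, 0, 0, -0.3, 0, 0, 0, -1, 0, 0, -0.4, 0, 0, 0, -1, 0, 0, -0.46, 0, 0, 0, -1, 0, 0, -0.48, 0, 0, 0, -1]' --newtons 20

```text
time: 12.3
position: [0.5022, 0.1565, 0.1844]
tool_rot: [0.11, 3.138, 0.001]
ft_force: [-0.3, 0.3, -3.4]
grip_width: 0.653
grip_force: 19.9
```

Call:
jog_arm --moves '[-0.02, -0.05, -0.02, 0, 0, 0.01, -1, -0.06, -0.14, -0.02, 0, 0, 0.03, -1, -0.12, -0.28, -0.02, 0, 0, 0.05, -1, -0.17, -0.4, -0.02, 0, 0, 0.08, -1, -0.22, -0.53, -0.02, 0, 0, 0.1, -1, -0.28, -0.65, -0.02, 0, 0, 0.13, -1, -0.34, -0.75, -0.02, 0, 0, 0.15, -1, -0.38, -0.82, -0.02, 0, 0, 0.17, -1]'

```text
time: 13.3
position: [0.5978, -0.1, 0.1879]
tool_rot: [-0.394, -3.115, 0.002]
ft_force: [-0.3, 0.5, -3.2]
grip_width: 0.656
grip_force: 19.9
```

```bash
python3 - <<'E'
from h import *
s=ctrl.get_state(); print(s['grip_width']*87, s['grip_force'])
go(.611,-.117,.10,75); go(.611,-.117,.073,75)
E
```

```text
57.058658332111186 19.90230680965702
shift [-0.0572 -0.0433  0.2931] turn [-0.0016 -0.0017  0.0095] t 13.3 q [-0.23  0.26  0.42  1.63 -0.11  1.28  1.53] F [-0.26  0.55 -3.25] pos [ 0.5978 -0.1     0.1879]
shift [-0.0573 -0.0431  0.3831] turn [-0.0016 -0.0017  0.0095] t 13.3 q [-0.23  0.26  0.42  1.63 -0.11  1.28  1.53] F [-0.26  0.55 -3.25] pos [ 0.5978 -0.1     0.1879]
```

Call:
jog_arm --moves '[-0.03, -0.02, 0.04, 0, 0, 0.01, -1, -0.057, -0.043, 0.1, 0, 0, 0.01, -1, -0.057, -0.043, 0.16, 0, 0, 0.01, -1, -0.057, -0.043, 0.22, 0, 0, 0.01, -1, -0.057, -0.043, 0.27, 0, 0, 0.01, -1, -0.057, -0.043, 0.293, 0, 0, 0.01, -1, -0.057, -0.043, 0.293, 0, 0, 0.01, -1, -0.057, -0.043, 0.293, 0, 0, 0.01, -1]'

```text
time: 14.3
position: [0.6123, -0.1136, 0.1019]
tool_rot: [0.405, 3.114, 0.0]
ft_force: [0.9, 0.0, -3.7]
grip_width: 0.657
grip_force: 19.9
```

```bash
python3 - <<'E'
from h import *
go(.611,-.117,.073,75)
d=snap('top','t3');e=snap('side','s3')
a=cv2.resize(cv2.imread('pics/t3.png')[125:225,225:310],(400,470),interpolation=2);b=cv2.resize(cv2.imread('pics/s3.png')[130:235,230:320],(400,470),interpolation=2)
cv2.imwrite('pics/c3.png',cv2.hconcat([a,b]))
E
```

```text
shift [ 0.0013 -0.0121  0.0962] turn [0.0003 0.0014 0.0033] t 14.3 q [-0.2   0.36  0.41  1.68 -0.16  1.13  1.57] F [ 0.92  0.01 -3.67] pos [ 0.6123 -0.1136  0.1019]
```

View pics/c3.png

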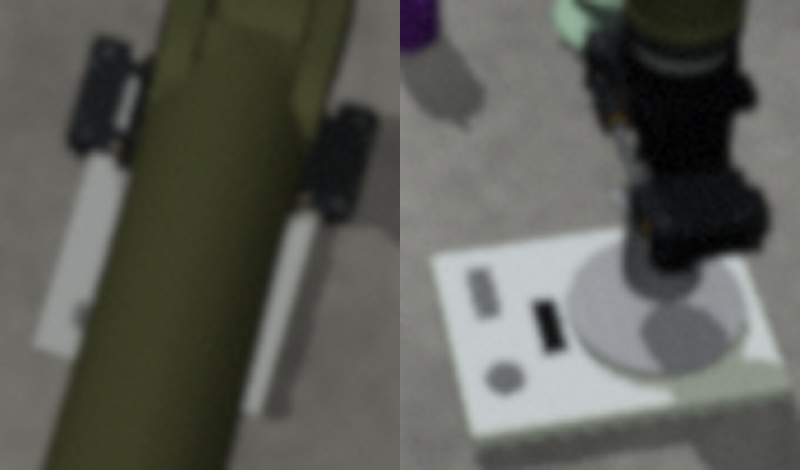

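The pitcher hangs upright over the plate, with its foot at crop (660,285), about 30 mm up. I'll lower it.

Call:
jog_arm --moves '[0, -0.006, 0.02, 0, 0, 0, -1, 0.001, -0.012, 0.04, 0, 0, 0, -1, 0.001, -0.012, 0.06, 0, 0, 0, -1, 0.001, -0.012, 0.075, 0, 0, 0, -1, 0.001, -0.012, 0.085, 0, 0, 0, -1, 0.001, -0.012, 0.092, 0, 0, 0, -1, 0.001, -0.012, 0.092, 0, 0, 0, -1, 0.001, -0.012, 0.092, 0, 0, 0, -1]'

```text
time: 15.4
position: [0.6106, -0.1169, 0.0737]
tool_rot: [0.405, 3.115, 0.0]
ft_force: [-0.4, -0.5, -3.3]
grip_width: 0.651
grip_force: 19.9
```

Call:
jog_arm --moves '[0, 0, 0.001, 0, 0, 0, -1, 0, 0, 0.002, 0, 0, 0, -1, 0, 0, 0.003, 0, 0, 0, -1, 0, 0, 0.004, 0, 0, 0, -1, 0, 0, 0.005, 0, 0, 0, -1, 0, 0, 0.006, 0, 0, 0, -1, 0, 0, 0.007, 0, 0, 0, -1, 0, 0, 0.007, 0, 0, 0, -1]'

```text
time: 16.4
position: [0.6104, -0.1169, 0.0713]
tool_rot: [-0.405, -3.115, -0.0]
ft_force: [-0.2, -0.3, -3.4]
grip_width: 0.655
grip_force: 19.9
```

Call:
jog_arm --moves '[0, 0, 0.001, 0, 0, 0, -1, 0, 0, 0.002, 0, 0, 0, -1, 0, 0, 0.003, 0, 0, 0, -1, 0, 0, 0.004, 0, 0, 0, -1, 0, 0, 0.004, 0, 0, 0, -1, 0, 0, 0.004, 0, 0, 0, -1, 0, 0, 0.004, 0, 0, 0, -1, 0, 0, 0.004, 0, 0, 0, -1]'

```text
time: 17.4
position: [0.6105, -0.1169, 0.0705]
tool_rot: [0.405, 3.115, 0.0]
ft_force: [-1.8, 0.7, 3.3]
grip_width: 0.65
grip_force: 19.9
```

It is on the plate: the wrist force changed by about 7 N at the expected height. I'll release it.

Call:
jog_arm --moves '[0, 0, 0, 0, 0, 0, 0.35, 0, 0, 0, 0, 0, 0, 0.45, 0, 0, 0, 0, 0, 0, 0.6, 0, 0, 0, 0, 0, 0, 0.8, 0, 0, 0, 0, 0, 0, 1, 0, 0, 0, 0, 0, 0, 1, 0, 0, 0, 0, 0, 0, 1, 0, 0, 0, 0, 0, 0, 1]'

```text
time: 18.4
position: [0.6105, -0.1169, 0.0702]
tool_rot: [0.405, 3.115, 0.0]
ft_force: [0.5, 0.7, -0.4]
grip_width: 0.998
grip_force: 0.0
```

Call:
jog_arm --moves '[0, 0, -0.02, 0, 0, 0, 1, 0, 0, -0.06, 0, 0, 0, 1, 0, 0, -0.12, 0, 0, 0, 1, 0, 0, -0.2, 0, 0, 0, 1, 0, 0, -0.28, 0, 0, 0, 1, 0, 0, -0.36, 0, 0, 0, 1, 0, 0, -0.43, 0, 0, 0, 1, 0, 0, -0.46, 0, 0, 0, 1]'

```text
time: 19.4
position: [0.6114, -0.1173, 0.211]
tool_rot: [0.405, 3.112, 0.001]
ft_force: [0.3, -0.0, -0.6]
grip_width: 1.002
grip_force: 0.0
```

```bash
python3 - <<'E'
from h import *
e=snap('side','s4')
cv2.imwrite('pics/c4.png',cv2.resize(cv2.imread('pics/s4.png')[130:235,220:320],(570,600),interpolation=2))
# long key at z .025 ; retreat first over keys
r=go(.5075,-.044,.21,75); go(.5075,-.044,.06,75,r)
E
```

```text
shift [0.3977 0.1473 0.0028] turn [0.0009 0.0039 0.0032] t 19.45 q [-0.21  0.28  0.43  1.56 -0.12  1.33  1.55] F [ 0.2  -0.69  0.21] pos [ 0.6115 -0.1172  0.2113]
shift [ 0.  -0.   0.5] turn [0. 0. 0.] t 19.45 q [-0.21  0.28  0.43  1.56 -0.12  1.33  1.55] F [ 0.2  -0.69  0.21] pos [ 0.5075 -0.044   0.21  ]
```

View pics/c4.png

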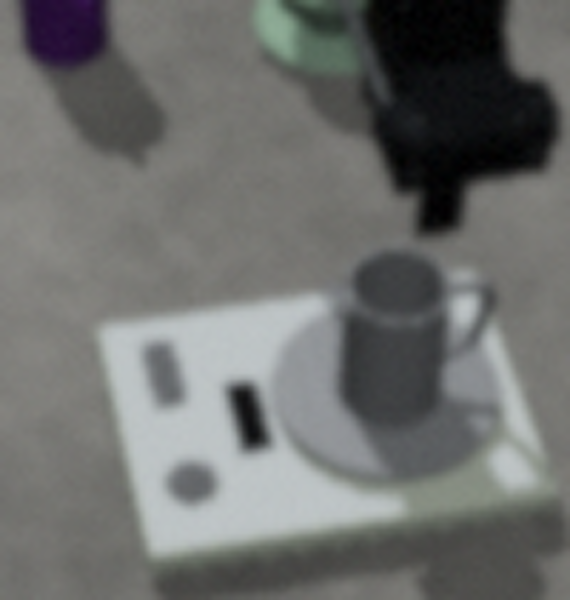

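The pitcher stands upright near the plate's centre, with its foot at crop (390,400), and the whole foot is on the plate. Next: shut the gripper and go over the long key.

Call:
jog_arm --moves '[0.1, 0.04, 0, 0, 0, 0, 1, 0.2, 0.08, 0, 0, 0, 0, -1, 0.3, 0.11, 0, 0, 0, 0, -1, 0.398, 0.147, 0, 0, 0, 0.003, -1, 0.398, 0.147, 0.12, 0, 0, 0.003, -1, 0.398, 0.147, 0.24, 0, 0, 0.003, -1, 0.398, 0.147, 0.36, 0, 0, 0.003, -1, 0.398, 0.147, 0.44, 0, 0, 0.003, -1]'

```text
time: 20.45
position: [0.5049, -0.0437, 0.0741]
tool_rot: [-0.409, -3.112, 0.001]
ft_force: [0.2, 0.6, 1.5]
grip_width: 0.286
grip_force: 0.0
```

Call:
jog_arm --moves '[0, 0, 0.04, 0, 0, 0, -1, 0, 0, 0.05, 0, 0, 0, -1, 0, 0, 0.05, 0, 0, 0, -1, 0, 0, 0.05, 0, 0, 0, -1, 0, 0, 0.05, 0, 0, 0, -1, 0, 0, 0.05, 0, 0, 0, -1, 0, 0, 0.05, 0, 0, 0, -1, 0, 0, 0.05, 0, 0, 0, -1]'

```text
time: 21.45
position: [0.5063, -0.0438, 0.0612]
tool_rot: [0.41, 3.115, 0.0]
ft_force: [0.7, -0.0, 0.6]
grip_width: 0.006
grip_force: 0.0
```

```bash
python3 - <<'E'
from h import *
print(ctrl.get_state()['grip_width']); go(.5072,-.0446,.028,75)
E
```

```text
0.005785794125307438
shift [-0.0036 -0.0019  0.1107] turn [0.0001 0.0001 0.0002] t 21.45 q [-0.31  0.17  0.38  1.99 -0.07  0.99  1.41] F [ 0.73 -0.01  0.56] pos [ 0.5063 -0.0438  0.0612]
```

Call:
jog_arm --moves '[-0.004, -0.002, 0.03, 0, 0, 0, -1, -0.004, -0.002, 0.06, 0, 0, 0, -1, -0.004, -0.002, 0.08, 0, 0, 0, -1, -0.004, -0.002, 0.095, 0, 0, 0, -1, -0.004, -0.002, 0.105, 0, 0, 0, -1, -0.004, -0.002, 0.11, 0, 0, 0, -1, -0.004, -0.002, 0.11, 0, 0, 0, -1, -0.004, -0.002, 0.11, 0, 0, 0, -1]'

```text
time: 22.45
position: [0.5075, -0.0447, 0.0284]
tool_rot: [0.41, 3.114, 0.0]
ft_force: [0.4, -0.3, -0.2]
grip_width: 0.007
grip_force: 0.0
```

Call:
jog_arm --moves '[0, 0, 0.001, 0, 0, 0, -1, 0, 0, 0.002, 0, 0, 0, -1, 0, 0, 0.003, 0, 0, 0, -1, 0, 0, 0.004, 0, 0, 0, -1, 0, 0, 0.006, 0, 0, 0, -1, 0, 0, 0.007, 0, 0, 0, -1, 0, 0, 0.007, 0, 0, 0, -1, 0, 0, 0.007, 0, 0, 0, -1]'

```text
time: 23.45
position: [0.5073, -0.0447, 0.0261]
tool_rot: [0.41, 3.115, 0.0]
ft_force: [0.4, -0.4, 0.6]
grip_width: 0.005
grip_force: 0.0
```

Call:
jog_arm --moves '[0, 0, 0.001, 0, 0, 0, -1, 0, 0, 0.002, 0, 0, 0, -1, 0, 0, 0.003, 0, 0, 0, -1, 0, 0, 0.004, 0, 0, 0, -1, 0, 0, 0.005, 0, 0, 0, -1, 0, 0, 0.006, 0, 0, 0, -1, 0, 0, 0.006, 0, 0, 0, -1, 0, 0, 0.006, 0, 0, 0, -1]'

```text
time: 24.45
position: [0.5073, -0.0446, 0.0244]
tool_rot: [0.41, 3.115, 0.0]
ft_force: [-1.3, 0.2, 4.5]
grip_width: 0.005
grip_force: 2.0
```

Call:
jog_arm --moves '[0, 0, 0.001, 0, 0, 0, -1, 0, 0, 0.002, 0, 0, 0, -1, 0, 0, 0.002, 0, 0, 0, -1, 0, 0, 0.002, 0, 0, 0, -1, 0, 0, 0.002, 0, 0, 0, -1, 0, 0, 0.002, 0, 0, 0, -1, 0, 0, 0.002, 0, 0, 0, -1, 0, 0, 0.002, 0, 0, 0, -1]'

```text
time: 25.45
position: [0.5073, -0.0447, 0.0239]
tool_rot: [0.41, 3.115, 0.0]
ft_force: [-1.8, 0.5, 6.6]
grip_width: 0.004
grip_force: 2.9
```

Call:
jog_arm --moves '[0, 0, -0.02, 0, 0, 0, -1, 0, 0, -0.1, 0, 0, 0, -1, 0, 0, -0.2, 0, 0, 0, -1, 0, 0, -0.3, 0, 0, 0, -1, 0, 0, -0.4, 0, 0, 0, -1, 0, 0, -0.5, 0, 0, 0, -1, 0, 0, -0.55, 0, 0, 0, -1, 0, 0, -0.55, 0, 0, 0, -1]'

```text
time: 26.45
position: [0.5078, -0.0446, 0.1892]
tool_rot: [0.409, 3.113, 0.001]
ft_force: [-0.2, 0.5, -0.1]
grip_width: 0.005
grip_force: 0.0
```

```bash
python3 - <<'E'
from h import *
snap('side','s5')
E
```

```text
(no output)
```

View pics/s5.png

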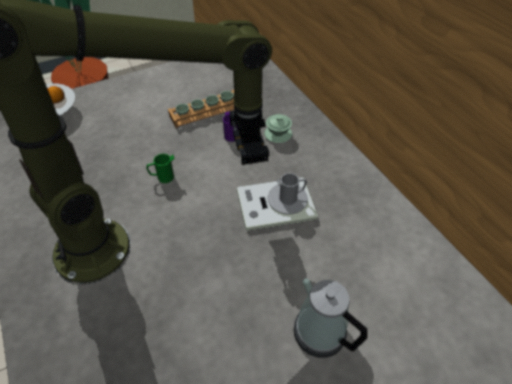

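The pitcher stands on the plate at (290,190), the gripper is clear of everything, and the bystanders are in place. I'll hand the job in.

```bash
python3 -c "from bench import ctrl; print(ctrl.close_job())"
```

```text
the job is handed in; nothing more can be done
None
```

I pressed the round key at about 5 N, set the pitcher upright on the plate and let go, pressed the long key at about 6.6 N, and handed the job in at about 26 s; no verdict came back.

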